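# Line up the can capacitors by height

## Robot

A 6-joint arm with a two-finger parallel gripper is mounted at the origin on the work surface. World frame = base frame: x ahead of the robot, y to its left, z up, the work surface at z = 0. Lengths are in m, angles in rad, forces in N, time in s.
With the tool pointing down it reaches from about 0.35 to 0.975 m from the base axis. Payload 4.9 kg.
Tool frame: the origin (TCP) lies midway between the tips of the shut fingers; the grasp point (between the pads) lies 19 mm behind it; z points along the fingers, y is the direction in which the jaws open and shut (so a half turn about z gives the same grasp; the last joint's range is limited). The gripper opens to 85 mm and grips with 20 to 120 N. Pads are 22 mm wide; open, the fingers measure 114 mm over their backs; the gripper's body (76 mm by 85 mm) begins 54 mm behind the grasp point. The pads swing forward as they close: fully open they stand 13 mm farther back than shut.
Start: joints at [-1.359, 0.053, 1.613, -0, 1.476, -0.119], TCP at [0.203, -0.591, 0.231] pointing down, gripper open.
Joint ranges: [-3.01, 3.01], [-1.01, 2.22], [0.06, 2.58], [-1.02, 4.17], [0.09, 2.62], [-3.14, 3.14]. Speed limits (rad/s): [2.57, 2.57, 3.14, 3.14, 3.14, 3.14].

## Interface

Orientations are given as a rotation vector (axis times angle).
In Python, from station import ctrl gives the robot as it stands.
- The arm moves only by the shell command python3 -m jog 'ROWS' [FORCE]. ROWS is JSON, one flat list of numbers, 7 for each row, row after row: the opening, from 0 (shut) to 1 (fully open), then the shift along the tool's x, y, z in m, then the turn, a rotation vector about the tool's x, y, z in degrees. A call has 1 to 10 rows; each row shifts and turns the commanded pose from where the row before left it, along the tool's axes as they then stand; what a row does not reach is not made up. A row lasts 1/8 s, in which the tool goes at most 62.5 mm and 10.7 degrees, less where a joint would pass 70% of its speed; a pose out of reach is approached as far as the arm can. A call with a gripper value outside its range is refused whole. The fingers move at their own pace and stop on an object; FORCE is the grip in N (left out, the last holds). Time passes only in rows, so rows that do not move let the fingers close. It gives the time, the measured TCP pose, the force and the opening at its end, in the units of the state.
- ctrl.get_obs(): the state, without advancing time (a new reading comes with each control period).
- ctrl.get_image(name): name is "scene" or "top" or "wrist"; returns a dict with "image" (480x640x3 uint8, blue, green, red), "camera_matrix" (3x3 intrinsics, pixels), "rvec" (rotation vector, rad) and "tvec" (3), from world to camera coordinates, as OpenCV has them; the wrist camera has in their place "mount" (4x4, takes a point from camera to tool coordinates, whose origin is the TCP and whose axes are the flange's). Camera axes: x right, y down, z forward; pixel columns grow to the right and rows downward; lengths in m; the calibration is good to about 2 mm. A picture is of the moment at which its call begins: read the wrist's pose just before it. There is no depth.
- ctrl.finish_job(): hands the job in, once; it reports no verdict.
Trained networks look in a picture, given as the dict that the camera call returned (one of the last four; its "shot" number tells which), for a name from the list of things; names that differ only in an ending like _2 or _b are one class to them, and where a whole thing is asked for, a point or a joint stands for the part that bears it (a point fixed in the world has none). Each returns a list of dicts, best first, with "p" (0 to 1); they miss things now and then, are a little off and sometimes report something else, mostly with a low value. They report only what shows in the picture. A call takes as long as a camera call. They do not tell look-alikes from the thing itself.
- ctrl.boxes_of(target, picture): "box" ([centre column, centre row, width, height] in pixels, round what is visible of it).
The state is a dict: "t": time; "q": joint angles; "dq": joint speeds; "effort": joint torques, N m; "tool_pos": TCP position; "tool_rot": TCP orientation; "contact_force": force on the tool from outside, world axes, zero at the start; "wrist_torque": the same for the moment, N m; "opening": finger opening in m.
Only numpy, scipy, OpenCV 4.12 (cv2) and the standard library are available. Lean on these libraries where they do the work, as an engineer would, in place of code of your own. Each camera call takes 0.05 s, during which the arm holds its last target. There are 200 camera calls.

## Task

Stand the four can capacitors upright on the four marks of the rail, one centred on each mark, in order of height: the tallest on the mark nearest the orange speaker grille, stepping down to the shortest at the far end. Leave the grille and the cream tuning knob where they are.

Things in the scene. Friction and masses are not known exactly. Their poses are not given: they have to be found in the camera images.
- cap_yellow: Can capacitor with a yellow sleeve and a small aluminium disc on top: upright cylinder 30 mm in diameter, 72 mm tall (the tallest of the four), rigid, about 65 g. Origin at the centre of its underside, z up along its axis. It starts standing on the bench (z = 0) in front of the rail, in any of five places roughly in a row; the knob has the fifth.
- cap_black: Can capacitor with a black sleeve and a small aluminium disc on top: upright cylinder 30 mm in diameter, 58 mm tall (the second tallest of the four), rigid, about 52 g. Origin at the centre of its underside, z up along its axis. It starts standing on the bench (z = 0) in front of the rail, in any of five places roughly in a row; the knob has the fifth.
- cap_blue: Can capacitor with a blue sleeve and a small aluminium disc on top: upright cylinder 30 mm in diameter, 44 mm tall (the second shortest of the four), rigid, about 40 g. Origin at the centre of its underside, z up along its axis. It starts standing on the bench (z = 0) in front of the rail, in any of five places roughly in a row; the knob has the fifth.
- cap_green: Can capacitor with a green sleeve and a small aluminium disc on top: upright cylinder 30 mm in diameter, 30 mm tall (the shortest of the four), rigid, about 27 g. Origin at the centre of its underside, z up along its axis. It starts standing on the bench (z = 0) in front of the rail, in any of five places roughly in a row; the knob has the fifth.
- mark_a: One of four identical white round marks with a thin black rim, 42 mm in diameter, flat, in a straight row at 70 mm spacing along the middle of a fixed flat dark grey rail (280 x 70 mm, top face 6 mm above the bench). Origin at the mark's centre on the rail's top face; z up. The letters are shuffled: they say nothing of the place in the row.
- mark_b: One of four identical white round marks with a thin black rim, 42 mm in diameter, flat, in a straight row at 70 mm spacing along the middle of a fixed flat dark grey rail (280 x 70 mm, top face 6 mm above the bench). Origin at the mark's centre on the rail's top face; z up. The letters are shuffled: they say nothing of the place in the row.
- mark_c: One of four identical white round marks with a thin black rim, 42 mm in diameter, flat, in a straight row at 70 mm spacing along the middle of a fixed flat dark grey rail (280 x 70 mm, top face 6 mm above the bench). Origin at the mark's centre on the rail's top face; z up. The letters are shuffled: they say nothing of the place in the row.
- mark_d: One of four identical white round marks with a thin black rim, 42 mm in diameter, flat, in a straight row at 70 mm spacing along the middle of a fixed flat dark grey rail (280 x 70 mm, top face 6 mm above the bench). Origin at the mark's centre on the rail's top face; z up. The letters are shuffled: they say nothing of the place in the row.
- grille: Round orange speaker grille, 90 mm in diameter, 6 mm thick, lying loose on the bench in line with the marks, its centre 95 mm beyond the end mark, at either end of the row. Origin at the centre of its underside. As far beyond the other end stands a small loose glass jar (48 mm in diameter, 58 mm tall, not listed).
- knob: Cream radio tuning knob, 34 mm in diameter, 18 mm tall, standing loose on the bench among the capacitors; not a capacitor and no part of the row. Origin at the centre of its underside. The rest of the bench's clutter (radio housing, clamp, cup of picks, screwdriver, bin, meter) stands well away at the sides and the back.
Not all that is in view belongs to the job. Several things have the shape of the cap_black; the one meant has the colours described above.

How it is judged:
By the outcome, as a careful person would: the job done as asked, in the order asked, and still so for the second after the job is handed in, with the robot touching nothing.
It also fails if it takes over 104 s, if anything falls off the work surface, if the arm or the gripper's body presses on something with over 40 N, if the wrist force passes 120 N, or if a joint passes its speed limit or range.

## Working session

There is one attempt and no reset: what is moved stays moved. The work goes in short steps, Python scripts to look and compute and a shell command to move; the robot and the scene stay as the last step left them, time stands still between calls to the robot, and variables do not carry over. Pictures are saved under pics/ and viewed, about 12 in all and at most 16, crops included, and the job is handed in when it is done.

```bash
mkdir -p pics; ls; python3 - <<'E'
from station import ctrl
import cv2
o=ctrl.get_obs();print(o)
for n in("top","scene"):
    p=ctrl.get_image(n);cv2.imwrite(f"pics/{n}0.png",p["image"]);print(n,p["camera_matrix"],p["rvec"],p["tvec"])
    for t in("cap_yellow","cap_black","cap_blue","cap_green","mark_a","grille","knob"):
        print(t,[(round(d["p"],2),[round(x) for x in d["box"]]) for d in ctrl.boxes_of(t,p)][:6])
E
```

```text
pics
{'t': 0.0, 'q': array([-1.35900573e+00,  5.33620523e-02,  1.61431544e+00,  2.41603971e-05,
        1.47596603e+00, -1.18980502e-01]), 'dq': array([ 1.21702054e-04,  1.17355691e-04, -2.18278283e-03, -1.11476497e-03,
       -5.26397045e-04, -1.41452517e-05]), 'effort': array([ 1.03076782e-03, -3.93674040e+01, -3.70179749e+01, -8.42919394e-05,
        6.90784946e-03, -1.39085509e-05]), 'tool_pos': array([ 0.20286939, -0.5905013 ,  0.23004698]), 'tool_rot': array([-3.09670427e+00, -5.16867629e-01,  1.11631082e-04]), 'contact_force': array([-0.33397517,  0.54799545,  0.00721401]), 'wrist_torque': array([ 0.01397204, -0.00055164,  0.01399113]), 'opening': 0.08548308201374683}
top [[540.88017105   0.         328.78298503]
 [  0.         540.88017105 227.89254065]
 [  0.           0.           1.        ]] [ 2.1584638  -2.19125672  0.110276  ] [-0.00568302  0.55937833  0.98554442]
cap_yellow [(0.68, [461, 277, 25, 20])]
cap_black [(0.78, [219, 282, 22, 16]), (0.69, [254, 277, 21, 15])]
cap_blue [(0.74, [393, 276, 21, 18])]
cap_green []
mark_a [(0.9, [361, 179, 25, 18]), (0.9, [252, 202, 19, 17]), (0.79, [289, 195, 21, 26]), (0.75, [324, 189, 21, 20]), (0.34, [322, 299, 20, 16])]
grille [(0.62, [409, 173, 44, 45])]
knob [(0.7, [324, 301, 16, 20])]
scene [[534.2742714    0.         323.63454936]
 [  0.         534.2742714  240.55947567]
 [  0.           0.           1.        ]] [ 2.00820418  1.78969868 -0.4985604 ] [-0.048192   -0.46412944  1.10889245]
cap_yellow [(0.84, [160, 199, 29, 45])]
cap_black [(0.73, [407, 184, 27, 34]), (0.61, [446, 176, 21, 35])]
cap_blue [(0.77, [243, 194, 22, 35])]
cap_green [(0.58, [485, 174, 20, 24])]
mark_a [(0.89, [428, 270, 23, 23]), (0.74, [326, 176, 19, 21]), (0.72, [336, 294, 29, 26]), (0.7, [381, 281, 27, 26]), (0.67, [290, 308, 27, 24])]
grille [(0.91, [225, 326, 66, 59])]
knob [(0.62, [327, 176, 18, 23])]
```

```bash
python3 - <<'E'
import cv2,numpy as np
a=cv2.imread("pics/top0.png")[130:350,160:520];b=cv2.imread("pics/scene0.png")[120:390,120:560]
a=cv2.resize(a,None,fx=2.2,fy=2.2);cv2.imwrite("pics/top0c.png",a)
cv2.imwrite("pics/sc0c.png",cv2.resize(b,None,fx=1.8,fy=1.8))
E
```

```text
(no output)
```

View pics/top0c.png

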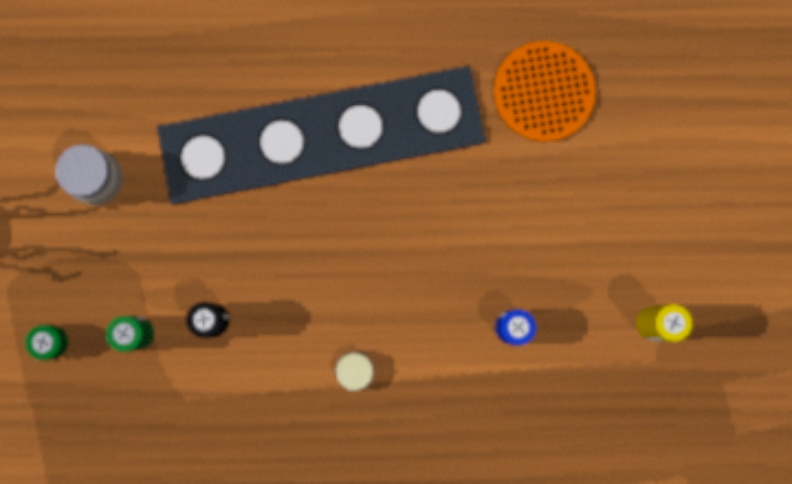

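View pics/sc0c.png

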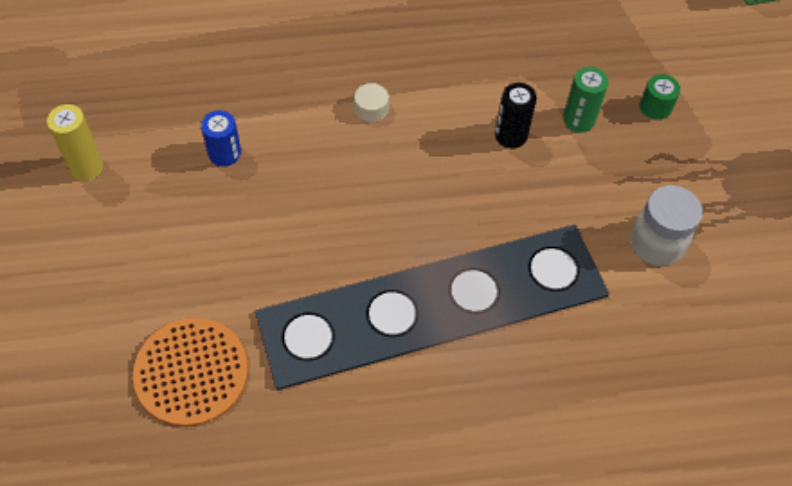

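```bash
cat > h.py <<'E'
import numpy as np,cv2
from scipy.spatial.transform import Rotation as R
def ray(p,uv):
    Rm=cv2.Rodrigues(np.array(p["rvec"],float))[0];t=np.array(p["tvec"],float).ravel()
    d=Rm.T@np.linalg.solve(p["camera_matrix"],[uv[0],uv[1],1.]);return -Rm.T@t,d
def hit(p,uv,z):
    c,d=ray(p,uv);return (c+d*(z-c[2])/d[2])[:2]
def to_tool(o,xyz):
    return R.from_rotvec(o["tool_rot"]).inv().apply(np.array(xyz)-o["tool_pos"])
E
cat > m.py <<'E'
from station import ctrl
from h import *
T={"yellow":(673,322,.072),"black":(204,320,.058),"blue":(517,327,.044),"green":(43,342,.03),"tallgreen":(123,333,.058),"knob":(354,371,.018),"m1":(439,111,.006),"m2":(360,126,.006),"m3":(281,142,.006),"m4":(203,157,.006),"grille":(545,91,.006),"jar":(81,170,.058)}
S={"yellow":(67,118,.072),"black":(519,95,.058),"blue":(218,123,.044),"green":(664,86,.03),"tallgreen":(591,79,.058),"knob":(371,96,.018),"m1":(308,336,.006),"m2":(392,313,.006),"m3":(474,291,.006),"m4":(554,269,.006),"grille":(192,370,.006),"jar":(674,212,.058)}
a=ctrl.get_image("top");b=ctrl.get_image("scene")
for k in T:
    u,v,z=T[k];x,y,_=S[k]
    print(k,hit(a,(160+(u+.5)/2.2-.5,130+(v+.5)/2.2-.5),z).round(4),hit(b,(120+(x+.5)/1.8-.5,120+(y+.5)/1.8-.5),z).round(4))
E
python3 m.py
```

```text
yellow [ 0.4654 -0.2554] [ 0.4647 -0.2543]
black [0.4729 0.1246] [0.4727 0.1247]
blue [ 0.4633 -0.1329] [ 0.4625 -0.1338]
green [0.4569 0.2633] [0.456  0.2645]
tallgreen [0.4633 0.1906] [0.4625 0.1901]
knob [0.4283 0.003 ] [0.4279 0.0026]
m1 [ 0.6527 -0.0744] [ 0.6523 -0.0742]
m2 [ 0.6404 -0.005 ] [ 0.64   -0.0054]
m3 [0.6273 0.0642] [0.628  0.0636]
m4 [0.6151 0.1322] [0.6155 0.1328]
grille [ 0.6692 -0.1679] [ 0.6707 -0.1663]
jar [0.598  0.2259] [0.6025 0.2238]
```

```bash
python3 -m jog '[1,0,0,0,0,0,-9, 1,0,0,0,0,0,-9, 1,0,0,0,0,0,-9, 1,0,0,0,0,0,-9, 1,0,0,0,0,0,-9, 1,0,0,0,0,0,-9, 1,0,0,0,0,0,-9, 1,0,0,0,0,0,-9, 1,0,0,0,0,0,-9.4]' 40
python3 -m jog '[1,0.0284,0.0318,0,0,0,0, 1,0.0284,0.0318,0,0,0,0, 1,0.0284,0.0318,0,0,0,0, 1,0.0284,0.0318,0,0,0,0, 1,0.0284,0.0318,0,0,0,0, 1,0.0284,0.0318,0,0,0,0, 1,0.0284,0.0318,0,0,0,0, 1,0.0284,0.0318,0,0,0,0, 1,0.0284,0.0318,0,0,0,0, 1,0,0,0,0,0,0]'
cat > d.py <<'E'
import sys
from station import ctrl
from h import *
o=ctrl.get_obs();t=[float(x) for x in sys.argv[1:]]
print(o["t"],o["tool_pos"].round(4),np.degrees(R.from_rotvec(o["tool_rot"]).as_matrix()[:,0]@[0,0,0]),R.from_rotvec(o["tool_rot"]).as_matrix().round(3)[:2,0],"tool delta",to_tool(o,t).round(4))
E
python3 d.py .465 -.255 .09
```

```text
t: 2.02
tool_pos: [0.203, -0.5911, 0.2313]
tool_rot: [2.005, 2.418, -0.0]
contact_force: [0.9, -0.9, 0.1]
opening: 0.0855
t: 3.28
tool_pos: [0.4398, -0.2864, 0.2314]
tool_rot: [2.007, 2.417, 0.0]
contact_force: [0.8, -0.5, -0.0]
opening: 0.0855
3.275 [ 0.4398 -0.2864  0.2314] 0.0 [-0.184  0.983] tool delta [0.0262 0.0305 0.1415]
```

```bash
python3 -m jog '[1,0.0131,0.0152,0.03,0,0,0, 1,0.0131,0.0152,0.03,0,0,0, 1,0,0,0.03,0,0,0, 1,0,0,0,0,0,0]'
cat > w.py <<'E'
import sys
from station import ctrl
from h import *
n=sys.argv[1];o=ctrl.get_obs();p=ctrl.get_image("wrist");cv2.imwrite(f"pics/{n}.png",p["image"])
M=np.array(p["mount"]);Rt=R.from_rotvec(o["tool_rot"]).as_matrix()
print(o["t"],o["tool_pos"].round(4))
for a in sys.argv[2:]:
    name,z=a.split(":")
    for d in ctrl.boxes_of(name,p)[:4]:
        c=Rt@M[:3,3]+o["tool_pos"];v=Rt@M[:3,:3]@np.linalg.solve(p["camera_matrix"],[*d["box"][:2],1])
        print(name,round(d["p"],2),np.round(d["box"]),(c+v*(float(z)-c[2])/v[2]).round(4)[:2])
E
python3 w.py w1 cap_yellow:.06 ; python3 d.py .465 -.255 .03
```

```text
t: 3.78
tool_pos: [0.4618, -0.2564, 0.1385]
tool_rot: [-2.009, -2.408, 0.001]
contact_force: [-0.1, 0.2, 0.1]
opening: 0.0854
3.775 [ 0.4618 -0.2564  0.1385]
cap_yellow 0.56 [332. 244.  45.  63.] [ 0.4658 -0.2546]
3.875 [ 0.4637 -0.2579  0.1421] 0.0 [-0.179  0.984] tool delta [0.0027 0.0017 0.1121]
```

View pics/w1.png

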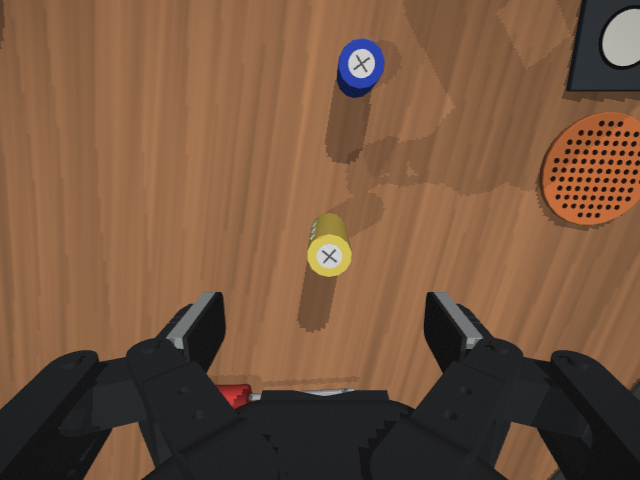

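The wrist picture shows yellow at (330,250), centred between the fingers, with blue at (360,65). It confirms the position.

```bash
python3 -m jog '[1,0.001,0.001,0.025,0,0,0, 1,0,0,0.025,0,0,0, 1,0,0,0.025,0,0,0, 1,0,0,0.025,0,0,0, 1,0,0,0.011,0,0,0, 1,0,0,0,0,0,0]'
python3 -m jog '[0,0,0,0,0,0,0, 0,0,0,0,0,0,0, 0,0,0,0,0,0,0, 0,0,0,0,0,0,0, 0,0,0,0,0,0,0, 0,0,0,0,0,0,0, 0,0,0,0,0,0,0, 0,0,0,0,0,0,0]' 40
python3 d.py .465 -.255 .03
```

```text
t: 4.62
tool_pos: [0.4648, -0.2564, 0.0309]
tool_rot: [2.012, 2.412, -0.0]
contact_force: [-0.0, -0.3, -0.9]
opening: 0.0853
t: 5.62
tool_pos: [0.4651, -0.2562, 0.0311]
tool_rot: [2.011, 2.412, 0.0]
contact_force: [-0.5, 0.3, 5.5]
opening: 0.0287
5.625 [ 0.4651 -0.2562  0.0311] 0.0 [-0.18   0.984] tool delta [0.0012 0.0002 0.0011]
```

```bash
python3 -m jog '[0,0,0,-0.02,0,0,0, 0,0,0,-0.02,0,0,0, 0,0,0,-0.02,0,0,0]'
python3 -m jog '[0,0.018,0.0271,0,0,0,0, 0,0.018,0.0271,0,0,0,0, 0,0.018,0.0271,0,0,0,0, 0,0.018,0.0271,0,0,0,0, 0,0.018,0.0271,0,0,0,0, 0,0.018,0.0271,0,0,0,0, 0,0.018,0.0271,0,0,0,0, 0,0.018,0.0271,0,0,0,0, 0,0,0,0,0,0,0, 0,0,0,0,0,0,0]'
python3 d.py .6525 -.0755 .037; python3 w.py w2 mark_a:.006
```

```text
t: 6.0
tool_pos: [0.464, -0.2553, 0.0899]
tool_rot: [-2.011, -2.412, 0.0]
contact_force: [1.0, 0.5, -0.9]
opening: 0.0291
t: 7.25
tool_pos: [0.6511, -0.0753, 0.0893]
tool_rot: [-2.011, -2.412, 0.002]
contact_force: [-0.0, -0.7, -1.2]
opening: 0.0294
7.25 [ 0.6511 -0.0753  0.0893] 0.0 [-0.18   0.984] tool delta [-0.0004  0.0015  0.0523]
7.25 [ 0.6511 -0.0753  0.0893]
mark_a 0.97 [330.  31.  72.  60.] [0.6299 0.0548]
mark_a 0.88 [327. 144.  61.  72.] [ 0.6404 -0.0095]
mark_a 0.82 [327. 238.  61.  48.] [ 0.6521 -0.0718]
```

View pics/w2.png

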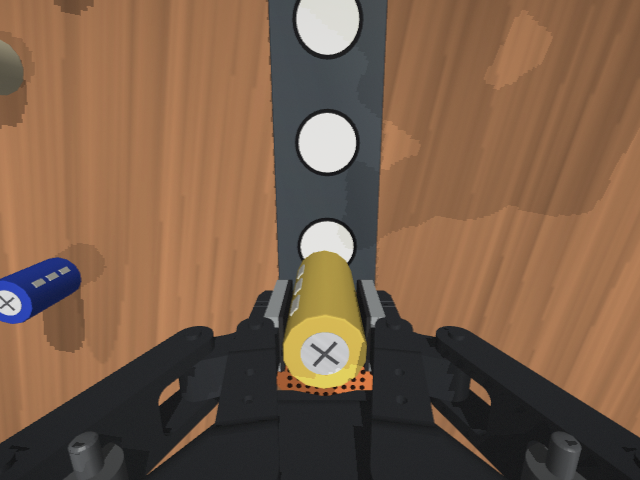

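The wrist picture shows yellow gripped at (325,300) in line with the row of marks (columns 327–330). I'll lower it now.

```bash
python3 -m jog '[0,0,0.0012,0.016,0,0,0, 0,0,0,0.016,0,0,0, 0,0,0,0.014,0,0,0, 0,0,0,0.005,0,0,0, 0,0,0,0.001,0,0,0, 0,0,0,0,0,0,0]'
python3 -m jog '[0.65,0,0,0,0,0,0, 0.65,0,0,0,0,0,0, 0.65,0,0,0,0,0,0, 0.65,0,0,0,0,0,0, 0.65,0,0,0,0,0,0]'
python3 -m jog '[1,0,0,-0.03,0,0,0, 1,0,0,-0.03,0,0,0, 1,0,0,-0.03,0,0,0, 1,0,0,0,0,0,0]'
python3 d.py .4728 .1235 .12
```

```text
t: 8.1
tool_pos: [0.6536, -0.075, 0.0386]
tool_rot: [2.011, 2.412, 0.001]
contact_force: [0.3, -0.1, 0.2]
opening: 0.0291
t: 8.72
tool_pos: [0.6532, -0.075, 0.0383]
tool_rot: [2.012, 2.413, 0.0]
contact_force: [-0.1, 0.0, 0.0]
opening: 0.0557
t: 9.22
tool_pos: [0.6553, -0.0755, 0.132]
tool_rot: [2.008, 2.408, 0.005]
contact_force: [-0.1, -0.0, 0.7]
opening: 0.0851
9.225 [ 0.6553 -0.0755  0.132 ] 0.0 [-0.18   0.984] tool delta [ 0.2286 -0.1439  0.0105]
```

```bash
python3 -m jog '[1,0.0286,-0.0177,0,0,0,0, 1,0.0286,-0.0177,0,0,0,0, 1,0.0286,-0.0177,0,0,0,0, 1,0.0286,-0.0177,0,0,0,0, 1,0.0286,-0.0177,0,0,0,0, 1,0.0286,-0.0177,0,0,0,0, 1,0.0286,-0.0177,0,0,0,0, 1,0.0286,-0.0177,0,0,0,0, 1,0,0,0,0,0,0, 1,0,0,0,0,0,0]'
python3 d.py .4728 .1247 .026; python3 w.py w3 cap_black:.05
```

```text
t: 10.48
tool_pos: [0.4726, 0.1243, 0.1275]
tool_rot: [-2.012, -2.413, 0.001]
contact_force: [0.1, -0.4, -0.6]
opening: 0.0853
10.475 [0.4726 0.1243 0.1275] 0.0 [-0.18   0.984] tool delta [0.0004 0.0003 0.1015]
10.475 [0.4726 0.1243 0.1275]
cap_black 0.81 [328. 245.  40.  57.] [0.4747 0.1247]
cap_black 0.57 [326. 150.  49.  48.] [0.4616 0.1864]
```

View pics/w3.png

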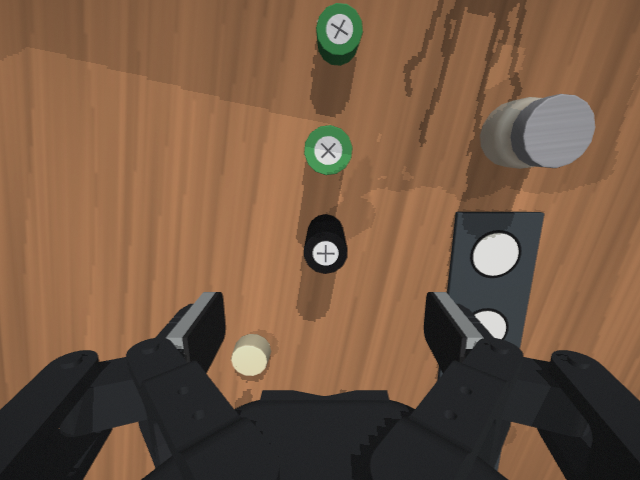

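Black is centred at (326,250). The two greens are at (328,150) and (340,35); the nearer one is the tall look-alike.

```bash
python3 -m jog '[1,0.0003,0.0005,0.025,0,0,0, 1,0,0,0.025,0,0,0, 1,0,0,0.025,0,0,0, 1,0,0,0.02,0,0,0, 1,0,0,0.006,0,0,0, 1,0,0,0,0,0,0]'
python3 -m jog '[0,0,0,0,0,0,0, 0,0,0,0,0,0,0, 0,0,0,0,0,0,0, 0,0,0,0,0,0,0, 0,0,0,0,0,0,0, 0,0,0,0,0,0,0, 0,0,0,0,0,0,0]' 40
python3 -m jog '[0,0,0,-0.025,0,0,0, 0,0,0,-0.025,0,0,0, 0,0,0,-0.025,0,0,0, 0,0,0,-0.025,0,0,0, 0,0,0,0,0,0,0]'
python3 d.py .6402 -.0052 .033
```

```text
t: 11.32
tool_pos: [0.4735, 0.1246, 0.0272]
tool_rot: [-2.013, -2.412, 0.001]
contact_force: [0.2, 0.1, 0.4]
opening: 0.0852
t: 12.2
tool_pos: [0.4737, 0.1251, 0.028]
tool_rot: [2.012, 2.412, 0.001]
contact_force: [-0.6, 0.3, 6.0]
opening: 0.0292
t: 12.82
tool_pos: [0.4745, 0.1252, 0.1289]
tool_rot: [2.01, 2.411, 0.005]
contact_force: [0.5, -0.4, -1.5]
opening: 0.0289
12.825 [0.4745 0.1252 0.1289] 0.0 [-0.18   0.984] tool delta [-0.158   0.1392  0.0965]
```

```bash
python3 -m jog '[0,-0.0226,0.02,0,0,0,0, 0,-0.0226,0.02,0,0,0,0, 0,-0.0226,0.02,0,0,0,0, 0,-0.0226,0.02,0,0,0,0, 0,-0.0226,0.02,0,0,0,0, 0,-0.0226,0.02,0,0,0,0, 0,-0.0226,0.02,0,0,0,0, 0,0,0,0,0,0,0, 0,0,0,0,0,0,0]'
python3 d.py .6402 -.0052 .034
```

```text
t: 13.95
tool_pos: [0.6381, -0.005, 0.1253]
tool_rot: [-2.01, -2.411, 0.002]
contact_force: [0.8, 1.2, -1.0]
opening: 0.0288
13.95 [ 0.6381 -0.005   0.1253] 0.0 [-0.18   0.984] tool delta [-0.0007  0.0024  0.0913]
```

```bash
python3 -m jog '[0,0,0.0015,0.025,0,0,0, 0,0,0,0.025,0,0,0, 0,0,0,0.022,0,0,0, 0,0,0,0.014,0,0,0, 0,0,0,0.004,0,0,0, 0,0,0,0.002,0,0,0, 0,0,0,0,0,0,0]'
python3 d.py .6402 -.0052 .034
```

```text
t: 14.82
tool_pos: [0.6415, -0.0053, 0.0362]
tool_rot: [2.011, 2.412, 0.001]
contact_force: [0.2, 0.4, -0.8]
opening: 0.0289
14.825 [ 0.6415 -0.0053  0.0362] 0.0 [-0.18   0.984] tool delta [ 0.0003 -0.0013  0.0022]
```

```bash
python3 -m jog '[0,0,-0.001,0.0018,0,0,0, 0,0,0,0,0,0,0, 0.65,0,0,0,0,0,0, 0.65,0,0,0,0,0,0, 0.65,0,0,0,0,0,0, 0.65,0,0,0,0,0,0, 0.65,0,0,0,0,0,0]'
python3 -m jog '[1,0,0,-0.03,0,0,0, 1,0,0,-0.03,0,0,0, 1,0,0,-0.03,0,0,0, 1,-0.0134,-0.0282,0,0,0,0, 1,-0.0134,-0.0282,0,0,0,0, 1,-0.0134,-0.0282,0,0,0,0, 1,-0.0134,-0.0282,0,0,0,0, 1,-0.0134,-0.0282,0,0,0,0, 1,-0.0134,-0.0282,0,0,0,0, 1,-0.0134,-0.0282,0,0,0,0]'
python3 -m jog '[1,0,0,0,0,0,0, 1,0,0,0,0,0,0]'
python3 d.py .463 -.1333 .016;python3 w.py w4 cap_blue:.03
```

```text
t: 15.7
tool_pos: [0.6398, -0.0053, 0.0335]
tool_rot: [-2.012, -2.413, 0.0]
contact_force: [0.5, -0.5, -0.5]
opening: 0.0553
t: 16.95
tool_pos: [0.4617, -0.1336, 0.1236]
tool_rot: [2.012, 2.413, 0.0]
contact_force: [0.5, 0.3, -0.0]
opening: 0.0853
t: 17.2
tool_pos: [0.463, -0.133, 0.1238]
tool_rot: [2.012, 2.412, 0.001]
contact_force: [-0.8, -0.3, -0.2]
opening: 0.0854
17.2 [ 0.463  -0.133   0.1238] 0.0 [-0.179  0.984] tool delta [-3.000e-04 -1.000e-04  1.078e-01]
17.2 [ 0.463  -0.133   0.1238]
cap_blue 0.84 [326. 243.  42.  52.] [ 0.4646 -0.1362]
```

```bash
python3 -m jog '[1,-0.001,0,0.025,0,0,0, 1,0,0,0.025,0,0,0, 1,0,0,0.025,0,0,0, 1,0,0,0.025,0,0,0, 1,0,0,0.01,0,0,0, 1,0,0,0,0,0,0]'
python3 -m jog '[0,0,0,0,0,0,0, 0,0,0,0,0,0,0, 0,0,0,0,0,0,0, 0,0,0,0,0,0,0, 0,0,0,0,0,0,0, 0,0,0,0,0,0,0, 0,0,0,0,0,0,0]' 40
python3 -m jog '[0,0,0,-0.025,0,0,0, 0,0,0,-0.025,0,0,0, 0,0,0,-0.025,0,0,0, 0,0,0,-0.025,0,0,0, 0,0,0,0,0,0,0]'
python3 d.py .6277 .0639 .02
```

```text
t: 18.05
tool_pos: [0.4626, -0.1336, 0.013]
tool_rot: [-2.01, -2.412, 0.0]
contact_force: [0.3, -0.6, 0.8]
opening: 0.0852
t: 18.92
tool_pos: [0.4634, -0.1344, 0.0144]
tool_rot: [2.011, 2.412, 0.0]
contact_force: [-0.4, 1.0, 6.5]
opening: 0.0288
t: 19.55
tool_pos: [0.4639, -0.1346, 0.1152]
tool_rot: [2.009, 2.41, 0.002]
contact_force: [-1.1, 0.0, -0.6]
opening: 0.0292
19.55 [ 0.4639 -0.1346  0.1152] 0.0 [-0.18   0.984] tool delta [0.1661 0.1965 0.0954]
```

```bash
python3 -m jog '[0,0.0236,0.0282,0,0,0,0, 0,0.0236,0.0282,0,0,0,0, 0,0.0236,0.0282,0,0,0,0, 0,0.0236,0.0282,0,0,0,0, 0,0.0236,0.0282,0,0,0,0, 0,0.0236,0.0282,0,0,0,0, 0,0.0236,0.0282,0,0,0,0, 0,0,0,0,0,0,0, 0,0,0,0,0,0,0]'
python3 -m jog '[0,0,0,0.025,0,0,0, 0,0,0,0.025,0,0,0, 0,0,0,0.022,0,0,0, 0,0,0,0.012,0,0,0, 0,0,0,0.004,0,0,0, 0,0,0,0.002,0,0,0, 0,0,0,0,0,0,0]'
python3 d.py .6277 .0639 .02
```

```text
t: 20.68
tool_pos: [0.6259, 0.0637, 0.1116]
tool_rot: [-2.01, -2.411, 0.003]
contact_force: [0.1, -1.0, -0.3]
opening: 0.0288
t: 21.55
tool_pos: [0.6278, 0.064, 0.0243]
tool_rot: [2.011, 2.412, 0.001]
contact_force: [0.3, -0.1, -0.6]
opening: 0.0292
21.55 [0.6278 0.064  0.0243] 0.0 [-0.18   0.984] tool delta [-0.     -0.0001  0.0043]
```

```bash
python3 -m jog '[0,0,0,0.003,0,0,0, 0,0,0,0.001,0,0,0, 0,0,0,0,0,0,0, 0.65,0,0,0,0,0,0, 0.65,0,0,0,0,0,0, 0.65,0,0,0,0,0,0, 0.65,0,0,0,0,0,0, 0.65,0,0,0,0,0,0]'
python3 -m jog '[1,0,0,-0.035,0,0,0, 1,0,0,-0.035,0,0,0, 1,0,0,-0.035,0,0,0, 1,0,0,0,0,0,0]'
python3 -m jog '[1,0.0284,-0.0166,0,0,0,0, 1,0.0284,-0.0166,0,0,0,0, 1,0.0284,-0.0166,0,0,0,0, 1,0.0284,-0.0166,0,0,0,0, 1,0.0284,-0.0166,0,0,0,0, 1,0.0284,-0.0166,0,0,0,0, 1,0.0284,-0.0166,0,0,0,0, 1,0.0284,-0.0166,0,0,0,0, 1,0,0,0,0,0,0, 1,0,0,0,0,0,0]'
python3 d.py .4565 .2637 .004;python3 w.py w5 cap_green:.02 cap_black:.02
```

```text
t: 22.55
tool_pos: [0.6272, 0.0639, 0.0195]
tool_rot: [2.012, 2.413, -0.0]
contact_force: [-0.6, 0.4, -0.1]
opening: 0.0553
t: 23.05
tool_pos: [0.6298, 0.0639, 0.1288]
tool_rot: [2.008, 2.408, 0.008]
contact_force: [-0.3, 0.2, 0.4]
opening: 0.085
t: 24.3
tool_pos: [0.4555, 0.2631, 0.1236]
tool_rot: [-2.012, -2.413, 0.002]
contact_force: [0.3, -0.3, 0.3]
opening: 0.0856
24.3 [0.4555 0.2631 0.1236] 0.0 [-0.18   0.984] tool delta [0.0005 0.0012 0.1196]
24.3 [0.4555 0.2631 0.1236]
cap_green 0.56 [327. 239.  41.  44.] [0.4576 0.2605]
cap_black 0.68 [315. 336.  42.  69.] [0.4634 0.1766]
```

View pics/w5.png

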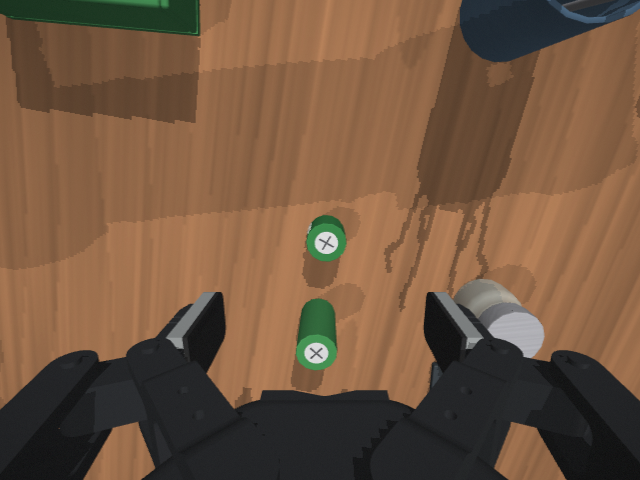

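Short green cap_green is at (327,240), centred; the tall green look-alike is at (317,335) and has to stay. I'll descend on the short one.

```bash
python3 -m jog '[1,0,0.001,0.025,0,0,0, 1,0,0,0.025,0,0,0, 1,0,0,0.025,0,0,0, 1,0,0,0.025,0,0,0, 1,0,0,0.012,0,0,0, 1,0,0,0.003,0,0,0, 1,0,0,0,0,0,0]'
python3 d.py .4565 .2637 .006
```

```text
t: 25.32
tool_pos: [0.4574, 0.2638, 0.0102]
tool_rot: [2.012, 2.412, 0.002]
contact_force: [-0.1, 0.3, -0.4]
opening: 0.0855
25.325 [0.4574 0.2638 0.0102] 0.0 [-0.179  0.984] tool delta [ 0.0001 -0.0009  0.0042]
```

```bash
python3 -m jog '[1,0,-0.0005,0.004,0,0,0, 1,0,0,0,0,0,0, 0,0,0,0,0,0,0, 0,0,0,0,0,0,0, 0,0,0,0,0,0,0, 0,0,0,0,0,0,0, 0,0,0,0,0,0,0, 0,0,0,0,0,0,0, 0,0,0,0,0,0,0, 0,0,0,0,0,0,0]' 40
python3 -m jog '[0,0,0,-0.025,0,0,0, 0,0,0,-0.025,0,0,0, 0,0,0,-0.025,0,0,0, 0,0,0,-0.025,0,0,0, 0,0,0,0,0,0,0]'
python3 d.py .6153 .1325 .012
```

```text
t: 26.58
tool_pos: [0.4565, 0.2638, 0.0058]
tool_rot: [2.012, 2.413, 0.001]
contact_force: [-0.1, 0.4, 3.0]
opening: 0.0286
t: 27.2
tool_pos: [0.4574, 0.2641, 0.1072]
tool_rot: [2.011, 2.411, 0.005]
contact_force: [-0.4, -0.2, -0.5]
opening: 0.0288
27.2 [0.4574 0.2641 0.1072] 0.0 [-0.18   0.984] tool delta [-0.1579  0.1314  0.0956]
```

```bash
python3 -m jog '[0,-0.0225,0.019,0,0,0,0, 0,-0.0225,0.019,0,0,0,0, 0,-0.0225,0.019,0,0,0,0, 0,-0.0225,0.019,0,0,0,0, 0,-0.0225,0.019,0,0,0,0, 0,-0.0225,0.019,0,0,0,0, 0,-0.0225,0.019,0,0,0,0, 0,0,0,0,0,0,0, 0,0,0,0,0,0,0]'
python3 -m jog '[0,0,0,0.025,0,0,0, 0,0,0,0.025,0,0,0, 0,0,0,0.022,0,0,0, 0,0,0,0.012,0,0,0, 0,0,0,0.004,0,0,0, 0,0,0,0.002,0,0,0, 0,0,0,0,0,0,0]'
python3 d.py .6153 .1325 .012
```

```text
t: 28.32
tool_pos: [0.6141, 0.1327, 0.1037]
tool_rot: [-2.011, -2.411, 0.003]
contact_force: [-0.5, 0.1, -0.5]
opening: 0.0285
t: 29.2
tool_pos: [0.616, 0.1327, 0.0163]
tool_rot: [2.011, 2.412, 0.002]
contact_force: [-0.5, 0.0, 0.1]
opening: 0.0288
29.2 [0.616  0.1327 0.0163] 0.0 [-0.18   0.984] tool delta [-0.     -0.0007  0.0043]
```

Then release, rise, and back off toward the robot to clear the view.

```bash
python3 -m jog '[0,0,-0.0005,0.003,0,0,0, 0,0,0,0.001,0,0,0, 0,0,0,0,0,0,0, 0.65,0,0,0,0,0,0, 0.65,0,0,0,0,0,0, 0.65,0,0,0,0,0,0, 0.65,0,0,0,0,0,0, 0.65,0,0,0,0,0,0]'
python3 -m jog '[1,0,0,-0.04,0,0,0, 1,0,0,-0.04,0,0,0, 1,0,0,-0.04,0,0,0, 1,0,0,-0.04,0,0,0, 1,0,-0.04,0,0,0,0, 1,0,-0.04,0,0,0,0, 1,0,-0.04,0,0,0,0, 1,0,-0.04,0,0,0,0, 1,0,-0.04,0,0,0,0, 1,0,0,0,0,0,0]'
python3 - <<'E'
from station import ctrl
import cv2
a=ctrl.get_image("top")["image"][130:350,160:520];b=ctrl.get_image("scene")["image"][120:390,120:560]
cv2.imwrite("pics/top1c.png",cv2.resize(a,None,fx=2.2,fy=2.2));cv2.imwrite("pics/sc1c.png",cv2.resize(b,None,fx=1.8,fy=1.8))
E
```

```text
t: 30.2
tool_pos: [0.6149, 0.1325, 0.0115]
tool_rot: [-2.012, -2.413, -0.0]
contact_force: [0.2, 0.3, 0.2]
opening: 0.0553
t: 31.45
tool_pos: [0.4163, 0.0964, 0.171]
tool_rot: [2.012, 2.413, 0.0]
contact_force: [0.8, -1.4, -0.3]
opening: 0.085
```

View pics/top1c.png

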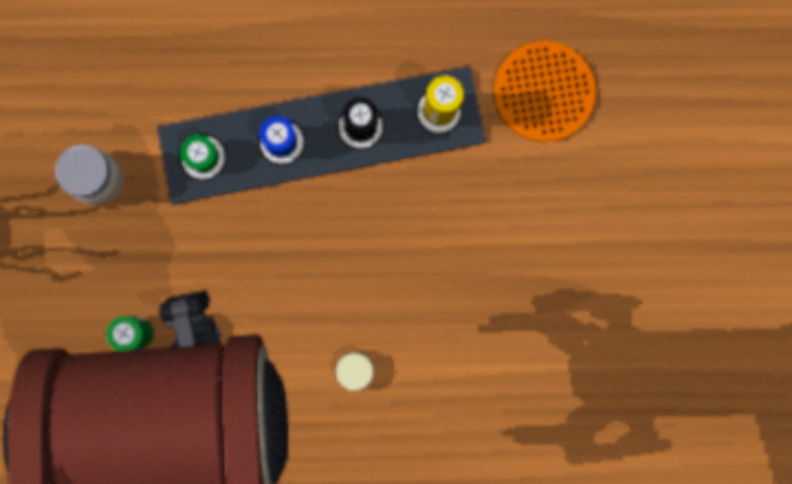

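View pics/sc1c.png

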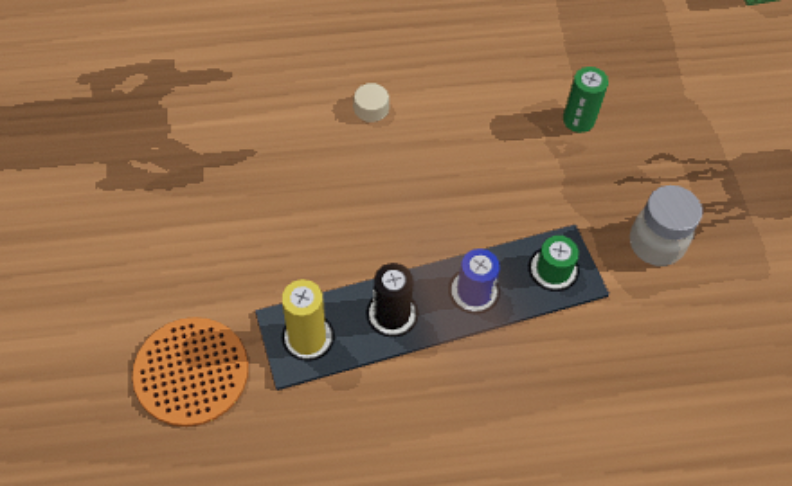

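All four stand upright on their marks: yellow (305,320), black (393,300), blue (478,280), green (557,262). The grille, knob, jar and look-alike are unmoved. One quick check of the centring before handing in.

```bash
python3 - <<'E'
from station import ctrl
from h import *
T={"yellow":(445,94,.078),"black":(360,114,.064),"blue":(277,133,.05),"green":(198,152,.036)}
S={"yellow":(302,297,.078),"black":(394,280,.064),"blue":(481,265,.05),"green":(561,251,.036)}
a=ctrl.get_image("top");b=ctrl.get_image("scene")
for k in T:
    u,v,z=T[k];x,y,_=S[k]
    print(k,hit(a,(160+u/2.2-.3,130+v/2.2-.3),z).round(4),hit(b,(120+x/1.8-.2,120+y/1.8-.2),z).round(4))
print("marks .6525 -.0743 | .6402 -.0052 | .6277 .0639 | .6153 .1325")
E
```

```text
yellow [ 0.6534 -0.0749] [ 0.6537 -0.075 ]
black [ 0.6405 -0.0053] [ 0.6404 -0.0053]
blue [0.6279 0.0644] [0.6279 0.0649]
green [0.615  0.1324] [0.6154 0.1335]
marks .6525 -.0743 | .6402 -.0052 | .6277 .0639 | .6153 .1325
```

```bash
python3 -c "
from station import ctrl
print(ctrl.finish_job())"
```

```text
the job is handed in; nothing more can be done
None
```

All four capacitors stand upright on the rail marks and the job is handed in. Starting from the grille end, the order is yellow, black, blue, green.

- **Centring:** the last check in the top and scene cameras put every capacitor within about 1.5 mm of its mark centre. Both cameras agreed to about 1 mm.
- **Left in place:** the grille, knob and jar show no movement in the last pictures.
- **Look-alike:** a tall green can of cap_black's shape stood between black and the short green one. I left it where it was and used the 30 mm green one as cap_green.
- **Limits:** the arm finished at about 32 s of the 104 s allowed, and the force readings printed after each move stayed under 7 N.
- **Disagreements:** the networks reported the tall green can as cap_black several times, and the first top picture gave no cap_green. Wrist-camera estimates for blue and green were about 3 mm off the fixed cameras, so I used the fixed ones. No check failed.

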